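Trim the fine knob and lock the dial

TASK

On the bench supply, turn only the small bar-shaped fine knob on top of the dial until its long pointed end points straight at the wedge-shaped set marker on the scale; leave the big round coarse knob right underneath it and the marker as they are. Then push the lock tab beside the dial fully home toward the dial, and let go. Do not disturb the things lying round the supply.

Things in the scene. Friction and masses are not known exactly. Their poses are not given: they have to be found in the camera images.
- supply: Bench supply: grey flat case, 170 mm (its x) by 226 mm (its y) by 50 mm high, fixed. Origin: centre of its underside; front faces its -x. On its flat top (50 mm up): a round aluminium scale plate (136 mm across, 2 mm thick) at x=0, y=+38 mm, with two knobs on one vertical axis and the set marker; and the lock tab in a track at x=0, right (-y) of the dial.
- fine_center (a point): On the knobs' common axis, at half the height of the fine (inner, upper) knob's bar, 84 mm over the bench; x axis along the bar to the pointer. The bar: black, 12 mm wide, 20 mm high (74 to 94 mm over the bench), from 25 mm behind the axis (blunt tail) to 38 mm ahead of it (nose), with a 27 mm round hub at the axis. It hangs 6 mm clear above the coarse knob.
- fine_knob (a joint): Angle of the fine knob, rad, positive counter-clockwise seen from above; 0 = pointer along the supply's +x. Range -2 to 2. It has light friction (0.03 N m, some 0.8 N at the nose of the bar) and stays where it is left.
- pointer_tip (a point): Tip of the fine knob's pointer, 54 mm from the axis, 77 mm above the bench. The pointer, 5 mm wide and 4 mm high, goes on from the nose of the bar, 38 to 54 mm from the axis.
- coarse_knob (a joint): Angle of the coarse (outer, lower) knob, rad, positive counter-clockwise from above. A grey fluted drum 86 mm in diameter, from 52 to 68 mm above the bench, under the fine knob and on the same axis. It turns at the lightest touch (0.012 N m) and must not be turned.
- coarse_dot (a point): Small white dot on top of the coarse knob, 36 mm from the axis, 68 mm above the bench.
- set_marker (a joint): Angle of the set marker about the same axis, rad, same zero and sense as the fine knob. It is always counter-clockwise of the pointer at the start, by 0.7 to 2.4 rad. A stiff rider that must not be moved.
- marker_tip (a point): Tip of the set marker, pointing inward, 54 mm from the axis, 56 mm above the bench: the pointer's tip comes right above it. The marker is a black wedge 12 mm wide on the rim of the scale plate, its top 59 mm above the bench, its outer end 71 mm from the axis.
- lock_tab (a joint): Travel of the lock tab, m: 0 = free (away from the dial), 0.022 = fully home against its stop; it slides along the supply's +y, toward the dial. Friction 1.2 N, no spring.
- lock_center (a point): Centre of the lock tab's block, 62 mm above the bench: dark steel, 24 mm (supply's x) by 12 mm (supply's y, the way it slides) by 20 mm high, its top 72 mm above the bench. The case's panel runs on for about 25 mm behind (-y of) it when it is free.
- loupe: Bystander: black eye loupe, 41 mm diameter, 26 mm high, loose near the supply. Origin: centre of its underside.
- transformer: Bystander: small transformer, 30 x 56 x 30 mm, loose near the supply. Origin: centre of its underside.
- parts_dish_2: Bystander: round yellow parts dish, 76 mm diameter, 22 mm high, loose behind the supply. Origin: centre of its underside.

How it is judged:
By the outcome, as a careful person would: the job done as asked, in the order asked, and still so for the second after the job is handed in, with the robot touching nothing.
It also fails if it takes over 45 s, if anything falls off the work surface, if the arm or the gripper's body presses on something with over 40 N, if the wrist force passes 120 N, or if a joint passes its speed limit or range.

ROBOT

A 7-joint arm with a two-finger parallel gripper is mounted at the origin on a cart in front of the work surface, level with it; the furniture and walls round the work are solid. World frame = base frame: x ahead of the robot, y to its left, z up, the work surface at z = 0. Lengths are in mm, angles in rad, forces in N, time in s.
With the tool pointing down it reaches from about 425 to 825 mm from the base axis. Payload 3.6 kg.
Tool frame: the origin (TCP) lies at the very end of the fingers, on their centre line; the grasp point (between the pads) lies 19 mm behind it (grip_depth is the distance from the TCP to the grasp point, in mm); z points along the fingers, y is the direction in which the jaws open and shut (so a half turn about z gives the same grasp; the last joint's range is limited). The gripper opens to 85 mm and grips with 20 to 120 N. Pads are 22 mm wide; open, the fingers measure 114 mm over their backs; the gripper's body (76 mm by 85 mm) begins 54 mm behind the grasp point. The pads swing forward as they close: fully open they stand 13 mm farther back than shut.
Start: joints at [1.272, 0.615, -0.013, 1.423, 0.008, 1.103, -0.04], TCP at [174.515, -626.105, 231.297] pointing down, gripper open.
Joint ranges: [-3.12, 3.12], [-0.3, 2.06], [-1.34, 1.32], [0.26, 2.42], [-1.36, 4.5], [0.01, 1.98], [-2.84, 2.84]. Speed limits (rad/s): [2.79, 2.79, 3.14, 3.14, 3.14, 3.14, 3.14].

INTERFACE

Orientations are given as a unit quaternion [x, y, z, w].
In Python, from bench import observe, capture, sign_off, grip_depth gives the robot as it stands.
- The arm moves only by the tool step_arm, never from a script. Its argument "increments" is text: rows parted by semicolons, each of 5 numbers parted by spaces: the closure, from 0 (fully open) to 1 (shut), then the shift along the tool's x, y, z in m, then the turn about the tool's z in degrees. In form: grip x y z roll; .... A call has 1 to 20 rows; each row is the pose to reach, as a shift and turn from the pose commanded when the call began, along the tool's axes at that moment; what a row does not reach only later rows make up. A row lasts 1/10 s, in which the tool goes at most 50 mm and 8.59 degrees, less where a joint would pass 70% of its speed; a pose out of reach is approached as far as the arm can. A call with a gripper value outside its range is refused whole. The fingers move at their own pace and stop on an object; "grip_force" is the grip in N (left out, the last holds). Time passes only in rows, so rows that repeat a pose let the fingers close. It gives the time, the measured TCP pose, the force and the opening at its end, in the units of the state.
- observe(): the state, without advancing time (a new reading comes with each control period).
- capture(name): name is "scene" or "top" or "wrist"; returns a dict with "frame" (420x560x3 uint8, blue, green, red), "K" (3x3 intrinsics, pixels), "world_from_camera" (4x4, takes a point from camera to world coordinates). Camera axes: x right, y down, z forward; pixel columns grow to the right and rows downward; lengths in mm; the calibration is good to about 2 mm. The wrist camera is an equidistant fisheye: a pixel r from the principal point sees the ray r / f radians off the axis. A picture is of the moment at which its call begins. There is no depth.
- sign_off(): hands the job in, once; it reports no verdict.
The state is a dict: "t": time; "q": joint angles; "dq": joint speeds; "tau": joint torques, N m; "position": TCP position; "ee_rot": TCP orientation; "wrist_force": force on the tool from outside, world axes, zero at the start; "torque": the same for the moment, N m; "gripper_width": finger opening in mm.
Only numpy, scipy, OpenCV 4.12 (cv2) and the standard library are available. Lean on these libraries where they do the work, as an engineer would, in place of code of your own. Each camera call takes 0.05 s, during which the arm holds its last target. There are 200 camera calls.

## Working session

There is one attempt and no reset: what is moved stays moved. The work goes in short steps, Python scripts to look and compute and a tool call to move; the robot and the scene stay as the last step left them, time stands still between calls to the robot, and variables do not carry over. Pictures are saved under pics/ and viewed, about 8 in all and at most 12, crops included, and the job is handed in when it is done.

Besides the shell and the picture viewer there is one more tool, called by a JSON object that holds its "fn" and its "kwargs". step_arm: Moves the arm, as the interface text tells. Its arguments: {"type":"object","properties":{"increments":{"type":"string"},"grip_force":{"type":"number"}},"required":["increments"]}

```bash
mkdir -p pics
python3 - <<'E'
from bench import *
import cv2,numpy as np
s=observe();print(s['t'],s['position'],s['ee_rot'],s['gripper_width'],grip_depth)
for n in("top","scene"):
    c=capture(n);cv2.imwrite(f'pics/{n}0.png',c['frame']);np.savez(f'{n}0.npz',**c);print(n,c['K'].round(1).tolist(),c['world_from_camera'].round(3).tolist())
E
```

```text
0.0 [ 174.31663027 -625.39127862  230.13234878] [ 9.90771384e-01  1.35537417e-01 -1.94944070e-04 -1.27907390e-03] 85.46738644904536 18.700000000000003
top [[532.6, 0.0, 283.1], [0.0, 532.6, 212.8], [0.0, 0.0, 1.0]] [[0.038, -0.979, 0.201, 372.957], [-0.999, -0.037, 0.012, 35.946], [-0.004, -0.201, -0.979, 1209.633], [0.0, 0.0, 0.0, 1.0]]
scene [[455.1, 0.0, 284.3], [0.0, 455.1, 211.8], [0.0, 0.0, 1.0]] [[0.697, -0.549, 0.462, 206.323], [-0.717, -0.526, 0.458, -340.884], [-0.009, -0.65, -0.76, 740.31], [0.0, 0.0, 0.0, 1.0]]
```

View pics/top0.png

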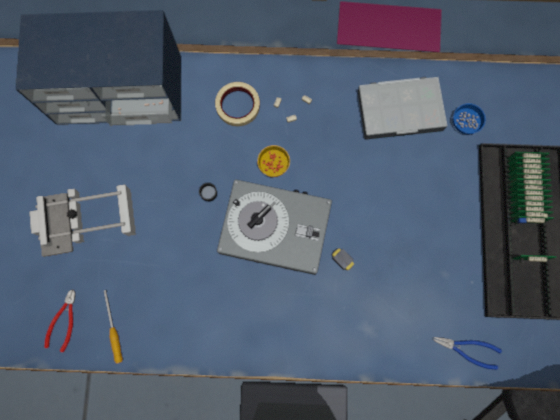

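View pics/scene0.png

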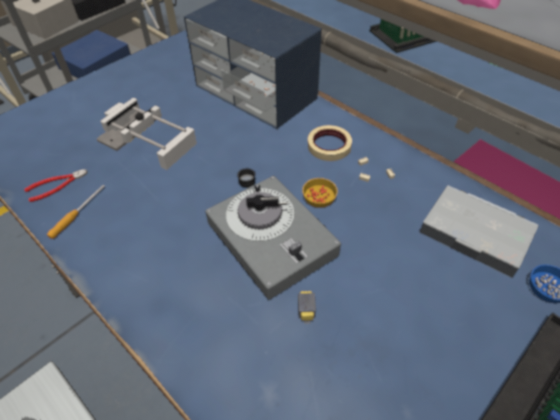

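Top view: the supply is at about (275,226), with the dial at (258,221). The pointer goes up-right to about (277,203), the marker is a dark spot near (237,203), and the lock tab is near (314,232). The scene view agrees. Next I'll zoom in and measure.

```bash
cat > h.py <<'E'
import numpy as np,cv2
def cast(c,uv,z):
    K,T=c['K'],c['world_from_camera']
    d=T[:3,:3]@np.linalg.solve(K,[uv[0],uv[1],1]);o=T[:3,3]
    return o+d*(z-o[2])/d[2]
def proj(c,p):
    T=np.linalg.inv(c['world_from_camera']);q=c['K']@(T[:3,:3]@np.array(p)+T[:3,3]);return q[:2]/q[2]
E
python3 - <<'E'
from h import *
t=np.load('top0.npz');s=np.load('scene0.npz')
f=t['frame'];hsv=cv2.cvtColor(f,cv2.COLOR_BGR2HSV)
m=((hsv[...,1]<60)&(hsv[...,2]>60)).astype(np.uint8)*255
m[:150]=0;m[300:]=0;m[:,:214]=0;m[:,345:]=0
m=cv2.morphologyEx(m,cv2.MORPH_CLOSE,np.ones((9,9)));m=cv2.morphologyEx(m,cv2.MORPH_OPEN,np.ones((15,15)))
c=max(cv2.findContours(m,0,2)[0],key=cv2.contourArea)
ct=np.array([cast(t,p[0],50)[:2] for p in c],np.float32)
r=cv2.minAreaRect(ct);print(r)
# bright scale plate
g=cv2.cvtColor(f,cv2.COLOR_BGR2GRAY);pl=(g>165).astype(np.uint8);pl[:180]=0;pl[260:]=0;pl[:,:220]=0;pl[:,292:]=0
hull=cv2.convexHull(cv2.findNonZero(pl));e=cv2.fitEllipse(hull);print(e,cast(t,e[0],52))
a=cv2.resize(f[170:285,205:355],None,fx=5,fy=5,interpolation=2)[:600]
cv2.imwrite('pics/t1.png',a)
cv2.imwrite('pics/s1.png',cv2.resize(s['frame'][165:300,195:345],None,fx=4.4,fy=4.4,interpolation=2))
E
```

```text
((583.2631225585938, 67.919677734375), (225.62306213378906, 177.03036499023438), 79.97720336914062)
((257.68878173828125, 221.52740478515625), (59.29643249511719, 60.628517150878906), 78.51673889160156) [588.96541387 105.4400281   52.        ]
```

View pics/t1.png

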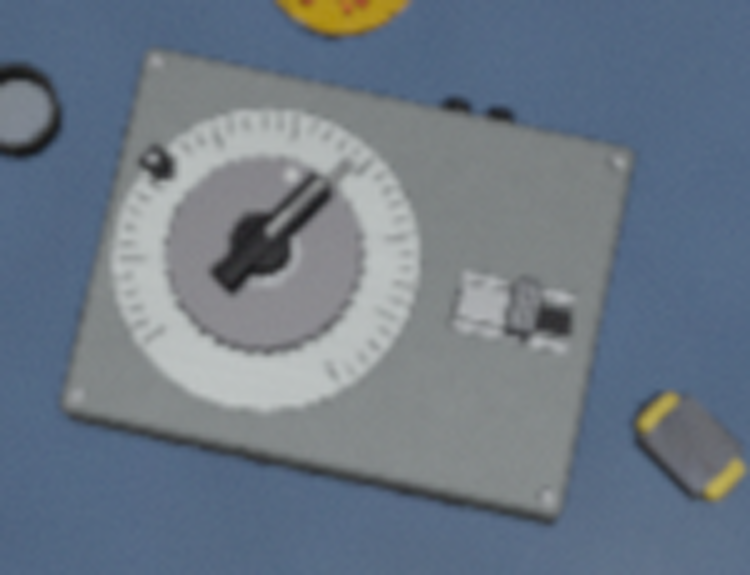

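View pics/s1.png

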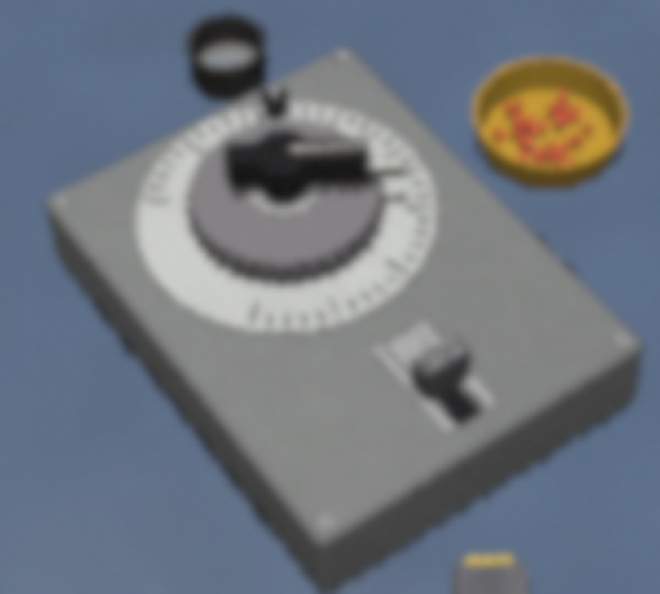

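The marker is the black wedge on the plate's upper left, with its tip near crop (172,178), which is px (239,206). The bar's nose is upper right, with the tail at crop (228,282) and the tip near (357,158). The tab block is at crop (525,305). The dark rectangle at (553,320) looks like its shadow or track. The dial centre from the plate and from the case outline agree within 1 mm.

Run:
```python
from h import *
t=np.load('top0.npz');s=np.load('scene0.npz')
T=lambda x,y,z:cast(t,(205+(x+.5)/5-.5,170+(y+.5)/5-.5),z)
S=lambda x,y,z:cast(s,(195+(x+.5)/4.4-.5,165+(y+.5)/4.4-.5),z)
A=np.array([589.4,105.4])
pr=lambda n,p:print(n,p.round(1),np.linalg.norm(p[:2]-A).round(1),np.degrees(np.arctan2(*(p[:2]-A)[::-1])).round(1))
pr('tail',T(228,282,92));pr('nose',T(330,182,92));pr('tip',T(357,158,77));pr('mk',T(172,178,57));pr('mkc',T(158,162,59))
pr('tab top',T(525,305,72))
pr('S tip',S(405,170,77));pr('S mk',S(275,115,57));pr('S tab',S(443,350,72))
```

```text
tail [571.2 118.5  92. ] 22.4 144.2
nose [616.4  76.9  92. ] 39.3 -46.5
tip [630.9  66.2  77. ] 57.1 -43.4
mk [623.3 148.3  57. ] 54.7 51.7
mkc [629.8 154.7  59. ] 63.8 50.6
tab top [569.5  -9.1  72. ] 116.2 -99.9
S tip [628.3  70.6  77. ] 52.2 -41.8
S mk [623.7 150.9  57. ] 57.0 53.0
S tab [570.6  -6.8  72. ] 113.8 -99.5
```

{"fn": "step_arm", "kwargs": {"increments": "0 0.596 -0.592 0.03 -121;0 0.596 -0.592 0.03 -121;0 0.596 -0.592 0.03 -121;0 0.596 -0.592 0.03 -121;0 0.596 -0.592 0.03 -121;0 0.596 -0.592 0.03 -121;0 0.596 -0.592 0.03 -121;0 0.596 -0.592 0.03 -121;0 0.596 -0.592 0.03 -121;0 0.596 -0.592 0.03 -121;0 0.596 -0.592 0.03 -121;0 0.596 -0.592 0.03 -121;0 0.596 -0.592 0.03 -121;0 0.596 -0.592 0.03 -121;0 0.596 -0.592 0.03 -121;0 0.596 -0.592 0.03 -121;0 0.596 -0.592 0.03 -121;0 0.596 -0.592 0.03 -121;0 0.596 -0.592 0.03 -121;0 0.596 -0.592 0.03 -121"}}

```text
t: 2.1
position: [589.2, 102.2, 200.8]
ee_rot: [0.371, 0.929, -0.001, -0.0]
wrist_force: [-0.2, -0.3, -0.1]
gripper_width: 85.5
```

Run:
```python
from bench import *
import cv2,numpy as np
s=observe();print(s['t'],s['position'],s['q'])
c=capture('wrist');np.savez('w1.npz',**c);print(c['K'],c['world_from_camera'].round(3))
cv2.imwrite('pics/w1.png',cv2.resize(c['frame'],None,fx=1.42,fy=1.42,interpolation=2))
```

```text
2.1 [589.22135378 102.24381168 200.77338954] [ 0.15566354  0.6290253  -0.60999596  1.60828379  0.40431676  1.03525925
  0.23663497]
[[325.1922621    0.         283.462988  ]
 [  0.         325.1922621  213.53076458]
 [  0.           0.           1.        ]] [[ 6.90000e-01  6.85000e-01  2.34000e-01  5.29335e+02]
 [ 7.24000e-01 -6.52000e-01 -2.25000e-01  1.59845e+02]
 [-2.00000e-03  3.25000e-01 -9.46000e-01  3.43141e+02]
 [ 0.00000e+00  0.00000e+00  0.00000e+00  1.00000e+00]]
```

View pics/w1.png

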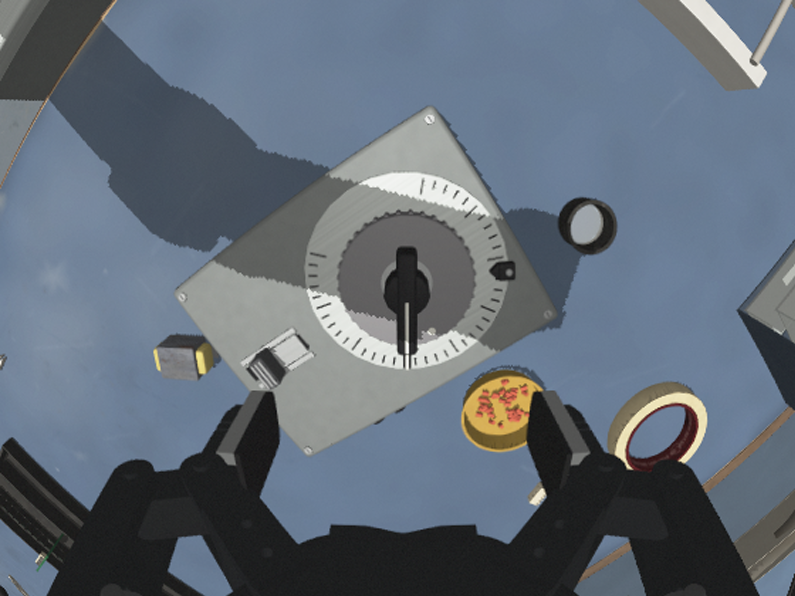

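The wrist view at 1.42x shows the pointer straight down: tail top edge at (407,248), tip end at (407,367). The marker tip is at (490,271) and its outer end at (515,271). The tab is at about (265,365), and the white coarse dot at (432,332). Now I'll cast these, with the centre taken from the plate outline in the same view.

```bash
cat >> h.py <<'E'
def fcast(c,uv,z):
    K,T=c['K'],c['world_from_camera']
    p=(np.array(uv,float)-K[:2,2])/K[0,0];r=np.linalg.norm(p)
    d=T[:3,:3]@np.array([*(np.sin(r)*p/max(r,1e-9)),np.cos(r)]);o=T[:3,3]
    return o+d*(z-o[2])/d[2]
E
python3 - <<'E'
from h import *
w=np.load('w1.npz')
W=lambda x,y,z:fcast(w,((x+.5)/1.42-.5,(y+.5)/1.42-.5),z)
P=np.array([W(x,y,52)[:2] for x,y in [(411,172),(305,270),(335,343),(463,352),(507,260),(360,184),(488,210),(407,370),(311,300)]],np.float32)
M=np.c_[2*P,np.ones(len(P))];s=np.linalg.lstsq(M.astype(float),(P**2).sum(1),rcond=None)[0];A=s[:2];print('C',A,np.sqrt(s[2]+A@A))
def pr(n,p):print(n,p.round(1),np.linalg.norm(p[:2]-A).round(1),np.degrees(np.arctan2(*(p[:2]-A)[::-1])).round(1))
pr('tip',W(407,367,79));pr('nose',W(407,354,94));pr('tail',W(407,248,94));pr('mk',W(490,271,58));pr('mko',W(515,270,59))
pr('dot',W(432,332,68));pr('tab',W(263,366,72))
for c in [(430,108),(180,291),(309,452),(553,318)]:print(W(*c,50).round(1))
E
```

```text
C [589.82139993 105.20725003] 67.6585635639045
tip [627.6  69.3  79. ] 52.1 -43.5
nose [615.7  80.4  94. ] 35.9 -43.7
tail [569.2 124.5  94. ] 28.2 136.9
mk [622.6 148.1  58. ] 54.0 52.5
mko [633.1 160.7  59. ] 70.4 52.0
dot [624.5  94.6  68. ] 36.3 -17.0
tab [563.6  -4.3  72. ] 112.6 -103.5
[520.8 190.5  50. ]
[484.1 -20.   50. ]
[641.1 -50.7  50. ]
[682.5 159.2  50. ]
```

{"fn": "step_arm", "kwargs": {"increments": "0.3 0.001 0.001 0.05 0;0.3 0.001 0.001 0.1 0;0.3 0.001 0.001 0.1 0;0.3 0.001 0.001 0.1 0;0.3 0.001 0.001 0.1 0"}}

```text
t: 2.65
position: [591.6, 105.9, 104.3]
ee_rot: [0.37, 0.929, 0.002, 0.002]
wrist_force: [-0.3, 0.6, 0.1]
gripper_width: 59.9
```

{"fn": "step_arm", "kwargs": {"increments": "0.3 0 0 0.013 0;0.3 0 0 0.026 0;0.3 0 0 0.026 0;0.3 0 0 0.026 0;0.3 0 0 0.026 0"}}

```text
t: 3.15
position: [589.8, 105.8, 75.6]
ee_rot: [0.37, 0.929, 0.0, 0.0]
wrist_force: [-0.6, -0.3, 0.3]
gripper_width: 59.8
```

Run:
```python
from bench import *
import cv2,numpy as np
for i in range(3):
    c=capture('wrist');s=observe();print(s['t'],s['position'].round(1),s['wrist_force'].round(2))
np.savez('w2.npz',**c)
cv2.imwrite('pics/w2.png',cv2.resize(c['frame'],None,fx=1.42,fy=1.42,interpolation=2))
```

```text
3.2 [589.9 105.9  75.7] [ 1.24  0.31 -0.73]
3.25 [589.9 105.9  75.7] [-0.82 -0.33 -0.65]
3.3 [589.9 105.8  75.7] [-0.19 -0.4   0.15]
```

View pics/w2.png

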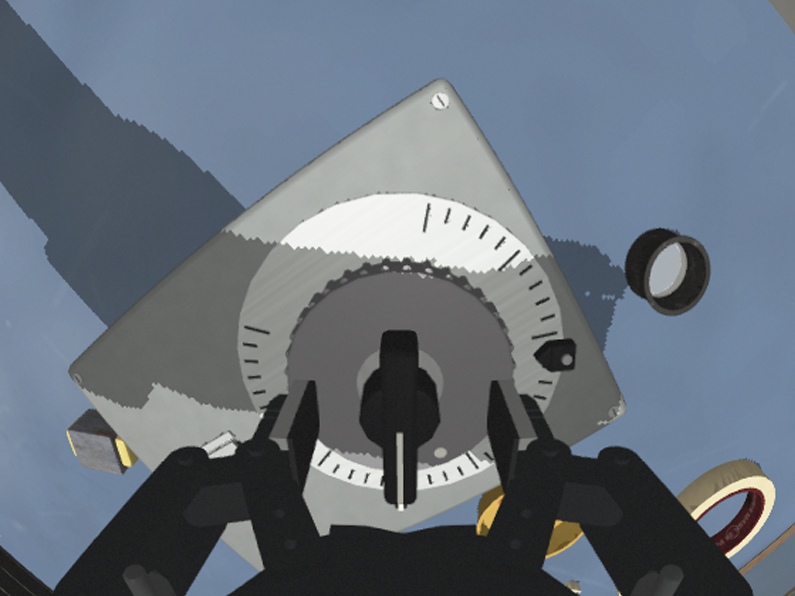

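The jaws straddle the hub symmetrically: hub at (400,405), pads at (303,430) and (503,430). They are clear of the coarse knob and the marker. Closing gently.

{"fn": "step_arm", "kwargs": {"increments": "0.5 0 0 0 0;0.6 0 0 0 0;0.65 0 0 0 0;0.7 0 0 0 0;0.75 0 0 0 0;0.8 0 0 0 0;0.8 0 0 0 0;0.8 0 0 0 0", "grip_force": 20}}

```text
t: 4.1
position: [589.2, 105.1, 75.6]
ee_rot: [0.37, 0.929, -0.001, -0.0]
wrist_force: [-3.9, -1.8, 5.2]
gripper_width: 26.1
```

{"fn": "step_arm", "kwargs": {"increments": "0.8 0 0 0 -4;0.8 0 0 0 -10;0.8 0 0 0 -17;0.8 0 0 0 -24;0.8 0 0 0 -31;0.8 0 0 0 -38;0.8 0 0 0 -45;0.8 0 0 0 -52;0.8 0 0 0 -59;0.8 0 0 0 -66;0.8 0 0 0 -73;0.8 0 0 0 -80;0.8 0 0 0 -87;0.8 0 0 0 -92;0.8 0 0 0 -95;0.8 0 0 0 -95.7;0.8 0 0 0 -95.7;0.8 0 0 0 -95.7"}}

```text
t: 5.9
position: [589.1, 106.3, 75.5]
ee_rot: [-0.441, 0.898, 0.001, -0.0]
wrist_force: [-3.6, -0.5, 5.0]
gripper_width: 26.2
```

Run:
```python
from bench import *
import cv2,numpy as np
c=capture('wrist');s=observe();print(s['t'],s['position'].round(1),s['wrist_force'].round(2),s['torque'],s['gripper_width'],np.degrees(2*np.arctan2(s['ee_rot'][1],s['ee_rot'][0])))
np.savez('w3.npz',**c)
cv2.imwrite('pics/w3.png',cv2.resize(c['frame'],None,fx=1.42,fy=1.42,interpolation=2))
```

```text
5.95 [589.1 106.3  75.5] [-4.27 -1.25  4.37] [-0.10970601  0.80007556 -0.05147362] 26.296064448264616 232.2787049693344
```

View pics/w3.png

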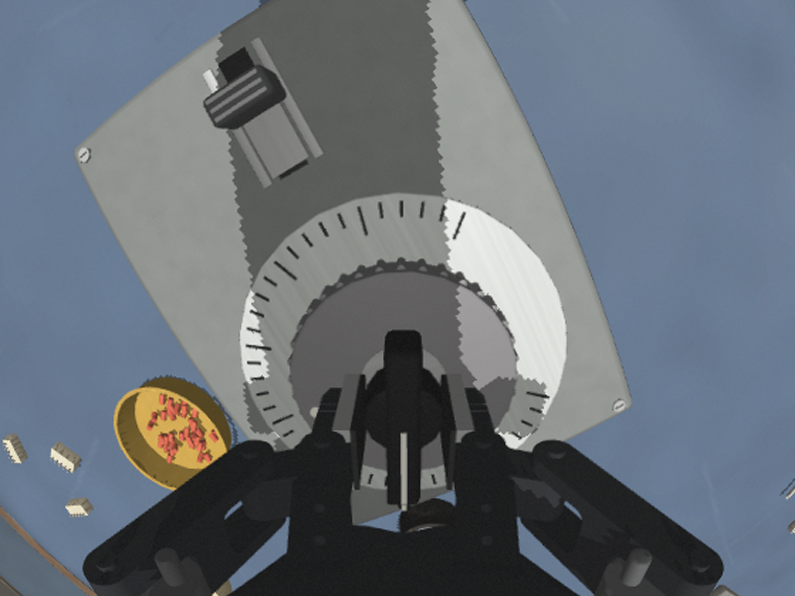

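The bar turned with the tool, which now has a yaw of 232.3°. The pointer is at image bottom (404,505), and the coarse dot is still at (315,410), partly hidden. Release, lift and check.

{"fn": "step_arm", "kwargs": {"increments": "0.6 0 0 0 0;0.5 0 0 0 0;0.4 0 0 0 0;0.3 0 0 0 0;0.2 0 0 0 0;0.1 0 0 0 0;0 0 0 -0.03 0;0 0 0 -0.08 0;0 0 0 -0.12 0;0 0 0 -0.12 0;0 0 0 -0.12 0"}}

```text
t: 7.05
position: [590.0, 105.7, 196.3]
ee_rot: [-0.44, 0.898, -0.0, 0.001]
wrist_force: [0.8, 0.0, -1.4]
gripper_width: 85.4
```

Run:
```python
from bench import *
import cv2,numpy as np
c=capture('wrist');s=observe();print(s['t'],s['position'].round(1),s['wrist_force'].round(2),s['gripper_width'])
np.savez('w4.npz',**c)
cv2.imwrite('pics/w4.png',cv2.resize(c['frame'],None,fx=1.42,fy=1.42,interpolation=2))
```

```text
7.1 [589.3 105.  194.8] [ 0.46  0.11 -0.54] 85.35109924148057
```

View pics/w4.png

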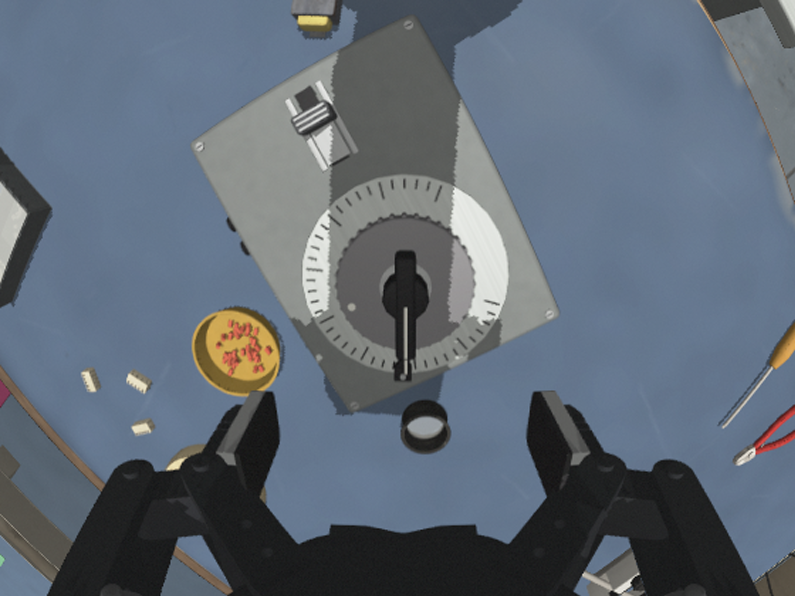

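The pointer now lies over the marker at about (403,365-380). The coarse dot is at (351,307) and the tab top is centred near (313,118). One zoom for the exact alignment.

Run:
```python
from h import *
w=np.load('w4.npz')
W=lambda x,y,z:fcast(w,((x+.5)/1.42-.5,(y+.5)/1.42-.5),z)
A=np.array([589.8,105.2])
def pr(n,p):print(n,p.round(1),np.linalg.norm(p[:2]-A).round(1),np.degrees(np.arctan2(*(p[:2]-A)[::-1])).round(1))
pr('dot',W(351,307,68));pr('tail',W(405,251,94));pr('mk out',W(403,382,59));pr('tabtop',W(313,118,72))
pr('plateL',W(303,272,52));pr('plateR',W(509,272,52));pr('plateT',W(404,175,52))
f=w['frame']
a=cv2.resize(f[165:285,205:355],None,fx=5,fy=5,interpolation=2)
b=cv2.resize(f[240:275,255:315],None,fx=5,fy=5,interpolation=2)
g=cv2.convertScaleAbs(cv2.resize(f[170:275,250:320],None,fx=5.5,fy=5.5,interpolation=2),alpha=2.2,beta=10)
t=cv2.convertScaleAbs(cv2.resize(f[50:155,195:265],None,fx=5.5,fy=5.5,interpolation=2),alpha=1.5)
cv2.imwrite('pics/z4.png',np.hstack([g,t]))
```

```text
dot [623.6  94.8  68. ] 35.3 -17.1
tail [571.7  82.7  94. ] 28.9 -128.8
mk out [633.4 160.5  59. ] 70.4 51.7
tabtop [567.6  -8.1  72. ] 115.4 -101.1
plateL [638.2  60.1  52. ] 66.1 -43.0
plateR [531.8 142.5  52. ] 69.0 147.3
plateT [548.3  51.7  52. ] 67.7 -127.8
```

View pics/z4.png

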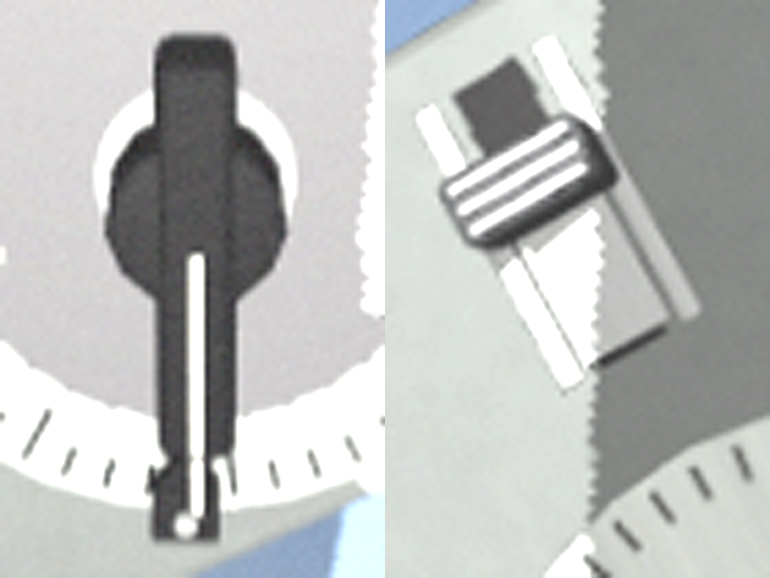

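Run:
```python
from h import *
w=np.load('w4.npz')
Z=lambda x,y,z:fcast(w,(250+(x+.5)/5.5-.5,170+(y+.5)/5.5-.5),z)
T=lambda x,y,z:fcast(w,(195+(x-385+.5)/5.5-.5,50+(y+.5)/5.5-.5),z)
A=np.array([589.8,105.2])
def pr(n,p):print(n,p.round(1),np.linalg.norm(p[:2]-A).round(1),np.degrees(np.arctan2(*(p[:2]-A)[::-1])).round(1))
def dr(n,a,b):print(n,np.degrees(np.arctan2(*(b-a)[1::-1])).round(2))
pr('tip',Z(197,517,79));pr('mkdot',Z(185,525,59));pr('mk out mid',Z(186,538,59))
dr('line',Z(196,255,94),Z(196,450,94));dr('tailL-noseL',Z(156,70,94),Z(158,440,94));dr('tailR-noseR',Z(236,70,94),Z(236,440,94))
dr('mk sides',Z(152,536,59),Z(220,536,59))
pr('tail mid',Z(196,50,94));pr('nose mid',Z(197,455,94))
for p in [(443,192),(476,244),(576,118),(612,172)]:pr('tab',T(*p,72))
dr('tab edge',T(448,188,72),T(560,122,72));dr('track',T(425,110,52),T(570,385,52))
```

```text
tip [622.1 148.5  79. ] 54.0 53.3
mkdot [631.1 156.9  59. ] 66.2 51.3
mk out mid [632.6 159.1  59. ] 68.8 51.5
line 52.32
tailL-noseL 52.19
tailR-noseR 52.74
mk sides 142.24
tail mid [572.6  84.   94. ] 27.3 -129.1
nose mid [610.8 133.7  94. ] 35.4 53.6
tab [578.  -15.4  72. ] 121.2 -95.6
tab [579.2  -5.9  72. ] 111.6 -95.5
tab [555.8 -11.   72. ] 121.1 -106.3
tab [556.8  -1.1  72. ] 111.3 -107.2
tab edge 170.23
track 78.68
```

```bash
cat >> h.py <<'E'
def fproj(c,P):
    T=np.linalg.inv(c['world_from_camera']);K=c['K'];q=np.asarray(P)@T[:3,:3].T+T[:3,3]
    n=np.linalg.norm(q[...,:2],axis=-1);th=np.arctan2(n,q[...,2])
    return (K[:2,2]+K[0,0]*(th/n)[...,None]*q[...,:2]).astype(np.float32)
def polar(c,A,z,r,a):
    R,Th=np.meshgrid(r,np.radians(a));P=np.stack([A[0]+R*np.cos(Th),A[1]+R*np.sin(Th),0*R+z],-1)
    uv=fproj(c,P);return cv2.remap(cv2.cvtColor(c['frame'],cv2.COLOR_BGR2GRAY),uv[...,0],uv[...,1],1).astype(float)
def angle_dark(c,A,z,r,a0,half,thr):
    a=np.arange(a0-half,a0+half,.1);p=polar(c,A,z,r,a).mean(1);i=a[p<thr];return i.min(),i.max(),i.mean()
def plate(c,A0,skip):
    r=np.arange(62,75,.2);A=np.array(A0,float);R=0
    for _ in range(3):
        a=np.array([x for x in np.arange(0,360,2.) if all(abs((x-s+180)%360-180)>h for s,h in skip)])
        g=np.diff(cv2.GaussianBlur(polar(c,A,52,r,a),(5,1),0),axis=1);k=g.argmin(1);ok=(g.min(1)<-3)
        rr=r[k][ok]+.1;t=np.radians(a[ok]);m=np.abs(rr-np.median(rr))<2
        M=np.c_[np.cos(t),np.sin(t),np.ones_like(t)][m];s=np.linalg.lstsq(M,rr[m],rcond=None)[0];A=A+s[:2]
    return A,s[2],m.sum(),(M@s-rr[m]).std()
E
python3 - <<'E'
from h import *
w1=dict(np.load('w1.npz'));w4=dict(np.load('w4.npz'))
for n,w,sk in(('w1',w1,[(52,15),(-43,25)]),('w4',w4,[(52,25)])):
    A,*q=plate(w,(589.8,105.2),sk);print(n,'C',A.round(2),q)
    print(' marker(59, r62-69)',angle_dark(w,A,59,np.arange(63,69,.5),52,14,75))
    p0=-43 if n=='w1' else 52
    print(' bar(94,r30-36)',angle_dark(w,A,94,np.arange(30,36,.5),p0,20,60))
    print(' tail',angle_dark(w,A,94,np.arange(18,24,.5),p0-180,30,60))
    print(' pointer',angle_dark(w,A,79,np.arange(42,50,.5),p0,12,90))
E
```

```text
w1 C [588.97 105.31] [np.float64(67.45512077968313), np.int64(134), np.float64(0.23562997929243598)]
 marker(59, r62-69) (np.float64(45.90000000000011), np.float64(57.20000000000027), np.float64(51.90823529411785))
 bar(94,r30-36) (np.float64(-52.29999999999985), np.float64(-34.09999999999959), np.float64(-43.00967741935455))
 tail (np.float64(-239.1000000000008), np.float64(-207.00000000000261), np.float64(-223.0500000000017))
 pointer (np.float64(-45.89999999999987), np.float64(-40.499999999999794), np.float64(-42.99444444444427))
w4 C [588.76 104.95] [np.float64(67.39546405267112), np.int64(147), np.float64(0.20942712603139743)]
 marker(59, r62-69) (np.float64(45.300000000000104), np.float64(56.10000000000026), np.float64(50.3689189189191))
 bar(94,r30-36) (np.float64(42.70000000000015), np.float64(62.20000000000043), np.float64(52.52885906040297))
 tail (np.float64(-143.30000000000084), np.float64(-111.10000000000267), np.float64(-127.20000000000174))
 pointer (np.float64(43.40000000000005), np.float64(60.20000000000029), np.float64(51.23283582089569))
```

Against the plate fit, the pointer reads about 52.5° and the marker 50.5-52° (partly hidden in this view), so they agree to about 1°. I'll move to the far side of the tab at height. That view also gives an independent check of the alignment before I push.

{"fn": "step_arm", "kwargs": {"increments": "0.5 0.05 -0.025 0 8;1 0.1 -0.05 0 16;1 0.139 -0.07 0 24;1 0.139 -0.07 0 32;1 0.139 -0.07 0 40;1 0.139 -0.07 0 48;1 0.139 -0.07 0 56;1 0.139 -0.07 0 62.8;1 0.139 -0.07 0 62.8;1 0.139 -0.07 0 62.8;1 0.139 -0.07 0 62.8"}}

```text
t: 8.2
position: [559.6, -47.3, 194.5]
ee_rot: [0.091, 0.996, 0.0, -0.001]
wrist_force: [0.7, 0.2, -0.5]
gripper_width: -0.1
```

Run:
```python
from bench import *
from h import *
w=capture('wrist');s=observe();print(s['t'],s['position'].round(1),s['gripper_width'],np.degrees(2*np.arctan2(s['ee_rot'][1],s['ee_rot'][0])))
np.savez('w5.npz',**w)
A,*q=plate(w,(589.1,105.2),[(52,25)]);print('C',A.round(2),q)
print(' marker',angle_dark(w,A,59,np.arange(63,69,.5),52,14,75))
print(' bar',angle_dark(w,A,94,np.arange(30,36,.5),52,20,60),'tail',angle_dark(w,A,94,np.arange(18,24,.5),-128,30,60))
u=fproj(w,[[567.5,-8.4,72.],[*A,94.]]);print(u)
f=w['frame'];cv2.imwrite('pics/w5.png',cv2.resize(f,None,fx=1.42,fy=1.42,interpolation=2))
```

```text
8.25 [559.7 -47.3 194.7] 0.030662494692080003 169.54976528698364
C [589.11 105.11] [np.float64(67.47643130071548), np.int64(150), np.float64(0.29335762644019725)]
 marker (np.float64(45.90000000000011), np.float64(56.600000000000264), np.float64(50.9863013698632))
 bar (np.float64(42.300000000000146), np.float64(61.40000000000042), np.float64(51.555200000000276)) tail (np.float64(-152.5000000000003), np.float64(-104.90000000000302), np.float64(-128.70000000000167))
[[329.80695 205.84906]
 [460.16168 214.69418]]
```

View pics/w5.png

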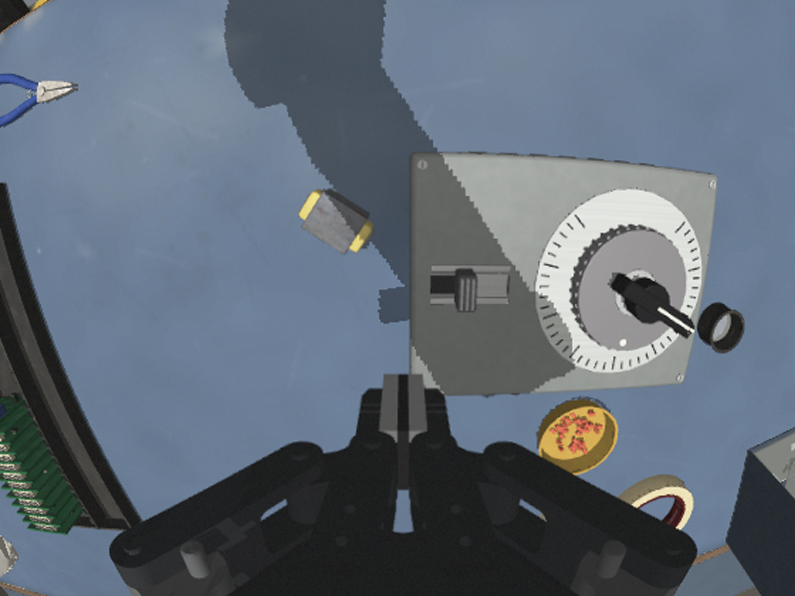

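This view puts the marker at about 51.2° and the bar at 51.7°, so the alignment holds to within 1°. The tab, at (468,290), matches the predicted point. Now I'll descend behind the tab and push.

{"fn": "step_arm", "kwargs": {"increments": "1 0 0 0.05 0;1 0 0 0.1 0;1 0 0 0.125 0;1 0 0 0.136 0;1 0 0 0.136 0;1 0 0 0.136 0;1 0 0.006 0.136 0;1 0 0.012 0.136 0;1 0 0.018 0.136 0;1 0 0.023 0.136 0;1 0 0.028 0.136 0;1 0 0.033 0.136 0;1 0 0.033 0.136 0;1 0 0.033 0.136 0"}}

```text
t: 9.65
position: [565.8, -14.2, 59.2]
ee_rot: [0.091, 0.996, 0.0, -0.0]
wrist_force: [-0.8, 0.3, -1.1]
gripper_width: 0.1
```

Run:
```python
from bench import *
from h import *
for i in range(3):
    w=capture('wrist' if i==2 else 'top');s=observe();print(s['t'],s['position'].round(1),s['wrist_force'].round(1))
f=w['frame'];cv2.imwrite('pics/w6.png',cv2.resize(f[100:400,150:550],None,fx=1.9,fy=1.9,interpolation=2))
```

```text
9.7 [565.8 -14.4  59.2] [ 0.5 -0.1 -0.6]
9.75 [565.8 -14.6  59.2] [-0.4 -0.5  0. ]
9.8 [565.8 -14.7  59.2] [ 0.1 -0.8 -0.4]
```

View pics/w6.png

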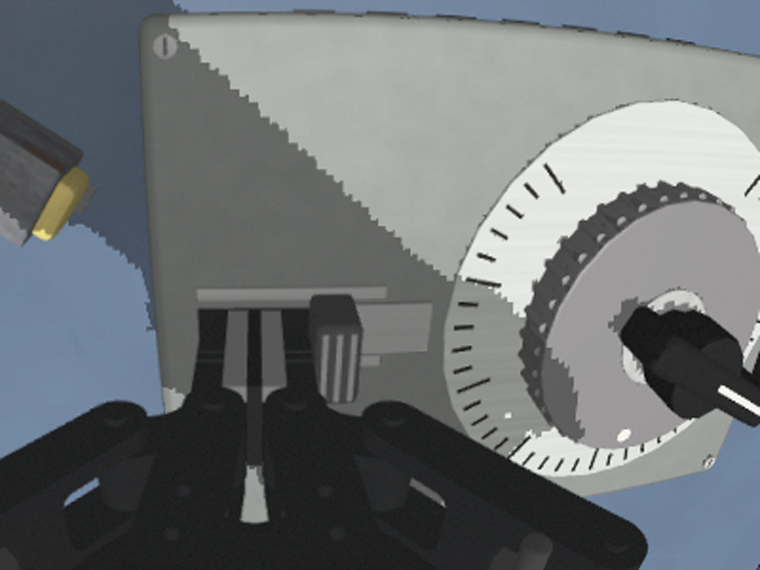

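The finger's back face is on the tab at (335,350), with about 13 mm of travel done and no other contact. The coarse dot is visible at (624,435). Pushing on slowly.

{"fn": "step_arm", "kwargs": {"increments": "1 0 0.003 0 0;1 0 0.006 0 0;1 0 0.007 0 0;1 0 0.008 0 0;1 0 0.008 0 0"}}

```text
t: 10.3
position: [566.8, -9.7, 59.1]
ee_rot: [0.093, 0.996, -0.002, -0.001]
wrist_force: [-1.2, -5.1, 1.9]
gripper_width: 0.0
```

{"fn": "step_arm", "kwargs": {"increments": "1 0 0.001 0 0;1 0 0.002 0 0;1 0 0.003 0 0;1 0 0.003 0 0;1 0 0.003 0 0"}}

```text
t: 10.8
position: [566.8, -9.6, 59.1]
ee_rot: [0.094, 0.996, -0.005, -0.001]
wrist_force: [-2.9, -8.6, 3.6]
gripper_width: 0.2
```

It has stopped hard, with 8.6 N against 1.2 N of friction and no further travel. Backing off and lifting to check.

{"fn": "step_arm", "kwargs": {"increments": "1 0 -0.01 0 0;1 0 -0.025 0 0;1 0 -0.045 0 0;1 0 -0.055 0 0;1 0 -0.055 -0.04 0;1 0 -0.055 -0.09 0;1 0 -0.055 -0.136 0;1 0 -0.055 -0.136 0;1 0 -0.055 -0.136 0;1 0 -0.055 -0.136 0"}}

```text
t: 11.8
position: [556.9, -58.3, 194.0]
ee_rot: [0.092, 0.996, -0.0, -0.001]
wrist_force: [-0.2, -0.9, -0.8]
gripper_width: 0.1
```

Run:
```python
from bench import *
from h import *
w=capture('wrist');s=observe();print(s['t'],s['position'].round(1),s['wrist_force'].round(1))
np.savez('w7.npz',**w)
A,*q=plate(w,(589.1,105.2),[(52,25)]);print('C',A.round(2),q)
print(' marker',angle_dark(w,A,59,np.arange(63,69,.5),52,14,75))
print(' bar',angle_dark(w,A,94,np.arange(30,36,.5),52,20,60))
print(fproj(w,[[*(np.array([567.5,-8.4])+22*np.array([.182,.983])),72.],[567.5,-8.4,72]])-[240,120])
f=w['frame'];cv2.imwrite('pics/w7.png',cv2.resize(f[100:300,250:530],None,fx=2.8,fy=2.8,interpolation=2))
```

```text
11.85 [556.8 -58.3 193.6] [ 0.1  0.5 -0.5]
C [589.02 105.07] [np.float64(67.45005372181672), np.int64(147), np.float64(0.28154894073301073)]
 marker (np.float64(46.000000000000114), np.float64(57.70000000000028), np.float64(51.58953488372113))
 bar (np.float64(41.400000000000134), np.float64(61.300000000000416), np.float64(50.72030075187997))
[[127.31222534  86.81913757]
 [102.79144287  86.78633118]]
```

View pics/w7.png

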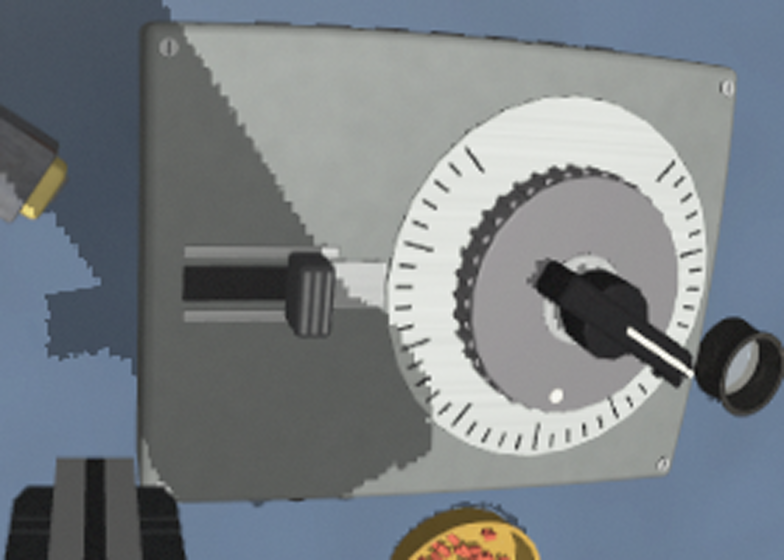

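The tab sits near (318,297) in the crop. A full 22 mm should put it at (328,299), so it may be about 3 mm short. I'll measure the travel by matching rectified patches, and check the coarse dot.

```bash
cat > tab.py <<'E'
from h import *
U=np.array([.182,.983]);V=np.array([.983,-.182]);C=np.array([567.5,-8.4])
def rect(c,ys,xs,z=72.):
    X,Y=np.meshgrid(xs,ys);P=C+X[...,None]*V+Y[...,None]*U
    uv=fproj(c,np.concatenate([P,np.full(X.shape+(1,),z)],-1));return cv2.remap(cv2.cvtColor(c['frame'],6),uv[...,0],uv[...,1],2)
def travel(w,w0):
    xs=np.arange(-10,10,.25);t=rect(w0,np.arange(-7,7,.25),xs)
    L=rect(w,np.arange(-10,40,.25),np.arange(-13,13,.25))
    m=cv2.matchTemplate(L,t,cv2.TM_CCOEFF_NORMED);_,v,_,p=cv2.minMaxLoc(m);return p[1]*.25-3,p[0]*.25-3,v
def dot(w):
    A=(589.05,105.1);a=np.arange(-60,30,.2);p=polar(w,A,68,np.arange(35,37.5,.5),a).mean(1);return a[p>p.max()-25].mean(),p.max()
E
python3 - <<'E'
from tab import *
w5=dict(np.load('w5.npz'));w7=dict(np.load('w7.npz'));w1=dict(np.load('w1.npz'));w4=dict(np.load('w4.npz'))
print('travel',travel(w5,w5),travel(w7,w5),travel(w7,w4))
for n,w in(('5',w5),('7',w7)):
    p=rect(w,np.arange(-12,36,1.),np.arange(-6,6,.5)).mean(1).astype(int);print(n,p.tolist())
for w in(w1,w4,w5,w7):print('dot',dot(w))
E
```

```text
travel (0.0, 0.0, 0.9999991059303284) (18.5, 0.5, 0.8580499291419983) (18.75, 3.0, 0.2911180555820465)
5 [70, 69, 69, 60, 41, 46, 61, 99, 117, 75, 80, 116, 97, 68, 101, 112, 79, 100, 123, 123, 123, 123, 122, 122, 122, 121, 121, 121, 121, 121, 121, 121, 121, 121, 121, 113, 80, 86, 94, 94, 94, 93, 94, 94, 94, 94, 93, 94]
7 [71, 71, 70, 70, 70, 70, 70, 70, 70, 70, 70, 70, 70, 69, 70, 70, 70, 70, 69, 69, 52, 42, 44, 45, 54, 76, 112, 101, 68, 98, 114, 78, 71, 118, 92, 80, 115, 116, 122, 129, 140, 151, 150, 150, 151, 160, 158, 165]
dot (np.float64(-19.79999999999943), np.float64(207.8))
dot (np.float64(-16.799999999999386), np.float64(158.0))
dot (np.float64(-15.999999999999373), np.float64(241.6))
dot (np.float64(-16.099999999999373), np.float64(242.0))
```

The travel measures 18.6 mm at the hard stop, and the coarse dot hasn't moved. The tab's starting spot in the supply frame (about -77.5, where the "25 mm behind" note implies about -82) hints that it did not start at exactly 0. To be sure, I'll push again harder, centred on the tab and slightly higher.

{"fn": "step_arm", "kwargs": {"increments": "1 -0.004 0.005 0.05 0;1 -0.004 0.01 0.1 0;1 -0.004 0.01 0.125 0;1 -0.004 0.01 0.132 0;1 -0.004 0.02 0.132 0;1 -0.004 0.03 0.132 0;1 -0.004 0.04 0.132 0;1 -0.004 0.045 0.132 0;1 -0.004 0.05 0.132 0;1 -0.004 0.053 0.132 0;1 -0.004 0.056 0.132 0;1 -0.004 0.059 0.132 0;1 -0.004 0.061 0.132 0;1 -0.004 0.061 0.132 0;1 -0.004 0.061 0.132 0"}}

```text
t: 13.35
position: [571.7, -8.4, 64.1]
ee_rot: [0.095, 0.995, -0.008, -0.002]
wrist_force: [-3.6, -12.5, 12.8]
gripper_width: -0.3
```

{"fn": "step_arm", "kwargs": {"increments": "1 0 -0.015 0 0;1 0 -0.03 0 0;1 0 -0.05 0 0;1 0 -0.06 0 0;1 0 -0.06 -0.04 0;1 0 -0.06 -0.09 0;1 0 -0.06 -0.132 0;1 0.004 -0.06 -0.132 0;1 0.004 -0.06 -0.132 0;1 0.004 -0.06 -0.132 0"}}

```text
t: 14.35
position: [557.1, -57.3, 194.0]
ee_rot: [0.092, 0.996, -0.0, -0.001]
wrist_force: [-0.0, 0.3, -0.7]
gripper_width: 0.2
```

Run:
```python
from bench import *
from tab import *
w=capture('wrist');s=observe();print(s['t'],s['position'].round(1),s['wrist_force'].round(1))
np.savez('w8.npz',**w);w5=dict(np.load('w5.npz'));w7=dict(np.load('w7.npz'))
print(travel(w,w5),dot(w))
print(rect(w,np.arange(-12,36,1.),np.arange(-6,6,.5)).mean(1).astype(int).tolist())
# offsets from the dial axis at z=72, and case -y edge at z=50 in supply frame
A=np.array([589.05,105.1])
for n,q in(('w5',w5),('w8',w)):
    p=rect(q,np.arange(-45,0,.5),np.arange(25,40,.5),50.).mean(1);print(n,'case edge grad at',-45+.5*np.abs(np.diff(p)).argmax())
print('tab free from axis',(C-A)@U)
```

```text
14.4 [557.1 -57.4 193.7] [ 0.4 -0.2 -0.1]
(18.5, 0.5, 0.9146382808685303) (np.float64(-16.099999999999376), np.float64(242.4))
[71, 70, 70, 70, 70, 69, 70, 69, 69, 69, 69, 70, 70, 70, 70, 69, 69, 70, 70, 68, 54, 41, 43, 45, 53, 75, 111, 101, 67, 98, 114, 79, 73, 117, 91, 83, 116, 116, 116, 118, 130, 140, 144, 150, 150, 151, 152, 156]
w5 case edge grad at -36.0
w8 case edge grad at -37.0
tab free from axis -115.49259999999998
```

The tab didn't move between pushes at 8.6 N and 12.5 N (18.5 mm both times), so it looks like a stop. The upward force suggests the finger's back was wedging on the tab's top edge. One more push with the flat sides of the fingers (tool turned 90°) will settle it.

{"fn": "step_arm", "kwargs": {"increments": "1 -0.004 0.005 0 8;1 -0.004 0.01 0 16;1 -0.004 0.01 0 24;1 -0.004 0.01 0 32;1 -0.004 0.01 0 40;1 -0.004 0.01 0 48;1 -0.004 0.01 0 56;1 -0.004 0.01 0 64;1 -0.004 0.01 0 72;1 -0.004 0.01 0 80;1 -0.004 0.01 0 88;1 -0.004 0.01 0.03 90;1 -0.004 0.01 0.08 90;1 -0.004 0.01 0.12 90;1 -0.004 0.01 0.136 90;1 -0.004 0.01 0.136 90;1 -0.004 0.01 0.136 90"}}

```text
t: 16.1
position: [563.7, -47.6, 58.7]
ee_rot: [0.769, 0.639, -0.0, -0.001]
wrist_force: [-0.0, 0.2, 0.1]
gripper_width: -0.3
```

{"fn": "step_arm", "kwargs": {"increments": "1 0.01 0 0 0;1 0.02 0 0 0;1 0.03 0 0 0;1 0.036 0 0 0;1 0.039 0 0 0;1 0.042 0 0 0;1 0.045 0 0 0;1 0.048 0 0 0;1 0.05 0 0 0;1 0.05 0 0 0;1 0.05 0 0 0"}}

```text
t: 17.2
position: [571.3, -7.9, 59.7]
ee_rot: [0.771, 0.637, -0.006, 0.003]
wrist_force: [-2.4, -11.8, 7.5]
gripper_width: -0.1
```

It stops at the same place, at 11.8 N (40.4 mm of advance against 40.7 predicted for the present tab spot), so this is the end stop. Withdraw and run a final check.

{"fn": "step_arm", "kwargs": {"increments": "1 -0.01 0 0 0;1 -0.025 0 0 0;1 -0.045 0 0 0;1 -0.055 0 0 0;1 -0.055 0 -0.04 0;1 -0.055 0 -0.09 0;1 -0.055 0 -0.136 0;1 -0.055 0 -0.136 0;1 -0.055 0 -0.136 0;1 -0.055 0 -0.136 0"}}

```text
t: 18.2
position: [561.8, -52.9, 193.9]
ee_rot: [0.769, 0.639, -0.001, -0.001]
wrist_force: [0.1, -0.2, -0.1]
gripper_width: -0.1
```

Run:
```python
from bench import *
from tab import *
w=capture('wrist');s=observe();print(s['t'],s['position'].round(1),s['wrist_force'].round(1))
np.savez('w9.npz',**w);w5=dict(np.load('w5.npz'))
A,*q=plate(w,(589.05,105.1),[(52,25)]);print('C',A.round(2),q)
print('travel',travel(w,w5),'dot',dot(w))
print('marker',angle_dark(w,A,59,np.arange(63,69,.5),52,14,75),'bar',angle_dark(w,A,94,np.arange(30,36,.5),52,20,60))
# bystanders: before/after in the top view
t0=np.load('top0.npz')['frame'];t=capture('top')['frame']
for n,(x,y) in dict(loupe=(208,192),dish=(273,161),transf=(343,259)).items():
    k=t0[y-20:y+20,x-20:x+20];r=cv2.matchTemplate(t[y-35:y+35,x-35:x+35],k,5);_,v,_,p=cv2.minMaxLoc(r);print(n,p[0]-15,p[1]-15,round(v,3))
```

```text
18.25 [561.7 -52.9 193.5] [ 0.4  0.4 -0.4]
C [589.05 105.4 ] [np.float64(67.43624911163585), np.int64(104), np.float64(0.2792421295520964)]
travel (18.75, -0.5, 0.7085148096084595) dot (np.float64(-16.099999999999376), np.float64(245.0))
marker (np.float64(38.0), np.float64(65.9000000000004), np.float64(51.950000000000195)) bar (np.float64(32.0), np.float64(71.90000000000057), np.float64(51.95000000000028))
loupe 0 0 0.997
dish 0 0 0.999
transf 0 0 0.223
```

```bash
python3 -c "
from bench import sign_off
print(sign_off())"
```

```text
the job is handed in; nothing more can be done
None
```

The job is handed in. The fine knob points at the marker, and the lock tab is pushed against its stop. One figure does not match the spec: the tab's measured travel is about 3 mm short of 22 mm.

- **Fine knob:** I gripped it by the hub, turned it 95.7° counter-clockwise and released it. In the last clear views before and after the push, the bar read 51.4–51.9° and the marker 51.3–51.9°, so they agree within about 1°. One earlier view, with the marker partly hidden, put them up to 2° apart. In the final view the bar and marker reading failed because that part of the picture was all dark, so it checks nothing.
- **Coarse knob:** its white dot stayed at −16.1° in every view around the pushes. The earlier views agree by hand (−17.0° and −17.1°); one automatic reading of the first view, −19.8°, disagreed.
- **Lock tab:** I pushed it home with the fingers closed, then pushed twice more in different ways. Each time it stopped at the same place, with up to 12.5 N on the tool against 1.2 N of friction. The cameras show 18.5–18.75 mm of travel. I took this as the stop, with the tab having started about 3 mm in, but I could not confirm that.
- **Bystanders:** the loupe and dish have not moved. The final check of the transformer failed (match 0.22), probably because the arm was in the way of the top camera. I never compared its position after the pushes, but the fingertips stayed 58 mm or more above the bench and it is 30 mm high.
- **Finish:** the arm stands clear of everything, at 18.3 s of the 45 s allowed.

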